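# Roll the door closer demo carriage to its index post and brake it

### The job

Push the heavy demo carriage with the door closer along its track and brake it so that it comes to rest, free, with its pointer level with the index post beside the track (within a centimetre). Touch the carriage only on the end faces of its two sprung buffers and gently, never bottoming them hard, never let it run into either end stop, and leave the loose samples beyond the track where they lie. It must all be done, hand withdrawn, within 18 seconds.

Things in the scene. Friction and masses are not known exactly. Their poses are not given: they have to be found in the camera images.
- track: fixed straight level track, 110 mm wide, 900 mm long, rail tops 30 mm above the shelf. It runs along its own y (world y, yawed up to 0.08 rad); x points away from the robot, z up; origin at shelf height, middle across. A 75 mm tall end stop with a rubber face at each end: faces at track y = -0.440 and +0.400
- carriage (a joint): carriage travel along the track's +y, m: its centre is at track y = -0.22 + value, x = 0. Starts at rest at 0 to 0.07. Front buffer meets the front stop at 0.49, rear buffer the rear stop at -0.09. Moving mass 4 kg nominal (true 0.7 to 1.35 times); friction 0.03 N plus 0.12 N per m/s nominal: let go at 0.1 m/s it coasts on for over 300 mm
- load (a point): the carriage's load, not to be touched: painted wood block 100 mm across the track, 160 mm along it, 35 to 70 mm above the shelf, with an aluminium door closer and its folded arm on top, reaching 104 mm above the shelf. Origin at the carriage's centre, at shelf height; axes as the track's
- pointer (a point): tip of the carriage's steel pointer, 5 mm wide, that sticks out of the block's far (+x) side; at the carriage's centre along the track, 67 mm from the track's middle, 62 mm above the shelf
- rear_pad: sprung buffer on the carriage's -y end, 94 mm across the track, 36 to 68 mm above the shelf. Origin mid end face, which looks to track -y, 130 mm from the carriage's centre when free. Slides into the block: 80 N/m, 1.5 N s/m, no preload, stroke 40 mm (3 N), then hard. Rebounds nearly without loss off a still hand. Push the end face only, fingertips 10 mm or more below its top; too wide to grip
- front_pad: the same buffer on the carriage's +y end: end face looks to track +y, 130 mm from the carriage's centre when free; pressed, it slides to -y. Pushing it brakes a carriage that rolls to +y
- post: fixed index post beside the far side of the track: steel fin 8 mm wide along the track, 80 mm tall, 85 mm from the track's middle, origin at the middle of its foot, axes as the track's. It lies at track y = 0.07 to 0.16, always towards +y from the carriage. The job is done when the pointer's track y equals the post's
- bracket: loose silver angle bracket, 50 x 100 x 50 mm, beyond the track; leave alone. Origin under its middle
- hold_arm: loose black hold-open arm, 22 x 200 mm, 20 mm tall, beyond the track; leave alone. Origin under its middle
- hinge: loose chrome pivot hinge, plate 40 x 110 mm with a 45 mm tall pivot, beyond the track; leave alone. Origin under its middle
Things that resemble listed ones, but are neither listed nor needed, are in the scene too. Leave any blue look-alike of the post alone.

How it is judged:
By the outcome, as a careful person would: the job done as asked, in the order asked, and still so for the second after the job is handed in, with the robot touching nothing.
It also fails if it takes over 29 s, if anything falls off the work surface, if the arm or the gripper's body presses on something with over 40 N, if the wrist force passes 120 N, or if a joint passes its speed limit or range.

### The arm

A 6-joint arm with a two-finger parallel gripper is mounted at the origin on the work surface. World frame = base frame: x ahead of the robot, y to its left, z up, the work surface at z = 0. Lengths are in mm, angles in rad, forces in N, time in s.
With the tool pointing down it reaches from about 350 to 875 mm from the base axis. Payload 4.2 kg.
Tool frame: the origin (TCP) lies at the very end of the fingers, on their centre line; the grasp point (between the pads) lies 19 mm behind it; z points along the fingers, y is the line along which they close (so a half turn about z gives the same grasp; the last joint's range is limited). The gripper opens to 85 mm and grips with 20 to 120 N. Pads are 22 mm wide; open, the fingers measure 114 mm over their backs; the gripper's body (76 mm by 85 mm) begins 54 mm behind the grasp point. The pads swing forward as they close: fully open they stand 13 mm farther back than shut.
Start: joints at [-0.907, 0.385, 0.008, 0, -1.194, -0.259], TCP at [246.16, -574.46, 231.312] pointing down, gripper open.
Joint ranges: [-3.14, 3.14], [-1.21, 2.06], [-1.07, 1.41], [-3.16, 2.05], [-2.99, -0.16], [-3.1, 3.1]. Speed limits (rad/s): [2.79, 2.79, 3.14, 3.14, 3.14, 3.14].

### API

Orientations are given as a unit quaternion [x, y, z, w].
In Python, from bench import read_state, get_image, get_calibration, job_done gives the robot as it stands.
- The arm moves only by the shell command python3 -m creep 'ROWS'. ROWS is a JSON object of lists of equal length, an entry for each row: "translation": the shift along the world's x, y, z in cm, a list of three; "delta_rot": the turn, a rotation vector about the world's x, y, z in degrees, a list of three; "hand": the finger opening in cm, from 0 to 8.54. A call has 1 to 8 rows; each row is the pose to reach, as a shift and turn from the pose commanded when the call began; what a row does not reach only later rows make up. A row lasts 1/8 s, in which the tool goes at most 62.5 mm and 10.7 degrees, less where a joint would pass 70% of its speed; a pose out of reach is approached as far as the arm can. A call with a gripper value outside its range is refused whole. The fingers move at their own pace and stop on an object; the grip force is fixed at half the most. Time passes only in rows, so rows that repeat a pose let the fingers close. It gives the time, the measured TCP pose, the force, the opening and the grip force at its end, in the units of the state.
- read_state(): the state, without advancing time (a new reading comes with each control period).
- get_image(name): name is "side" or "top" or "wrist"; returns (picture, depth): 400x640x3 uint8, red, green, blue; 400x640 float32, mm along the optical axis (not along the pixel's ray), 0 where there is no reading.
- get_calibration(name): a dict with "intrinsics" (3x3 intrinsics, pixels), "xyz" and "attitude" of the camera in the world. Camera axes: x right, y down, z forward; pixel columns grow to the right and rows downward; lengths in mm; the calibration is good to about 2 mm. The wrist camera is an equidistant fisheye: a pixel r from the principal point sees the ray r / f radians off the axis. A picture is of the moment at which its call begins: read the wrist's pose just before it. get_calibration takes no time and is no camera call; for the wrist camera it gives the pose at the moment of the call.
- job_done(): hands the job in; it is judged then, once.
The state is a dict: "clock": time; "joints": joint angles; "joint_vel": joint speeds; "joint_efforts": joint torques, N m; "position": TCP position; "ee_rot": TCP orientation; "contact_force": force on the tool from outside, world axes, zero at the start; "wrist_torque": the same for the moment, N m; "gripper_width": finger opening in mm; "grasp_force": force on a finger pad.
Only numpy, scipy, OpenCV 4.12 (cv2) and the standard library are available. Lean on these libraries where they do the work, as an engineer would, in place of code of your own. Each camera call takes 0.05 s, during which the arm holds its last target. There are 200 camera calls.

## Working session

There is one attempt and no reset: what is moved stays moved. The work goes in short steps, Python scripts to look and compute and a shell command to move; the robot and the scene stay as the last step left them, time stands still between calls to the robot, and variables do not carry over. Pictures are saved under pics/ and viewed, at most 10 in all, crops included, and the job is handed in when it is done.

```bash
ls; mkdir -p pics; python3 - <<'E'
from bench import *
import cv2,json
s=read_state();print({k:s[k] for k in ('clock','position','ee_rot','contact_force','gripper_width')})
for n in('top','side'):
    c=get_calibration(n);print(n,c)
    p,d=get_image(n);cv2.imwrite(f'pics/{n}0.png',p[...,::-1])
    import numpy as np;np.savez(f'{n}0.npz',p=p,d=d)
E
```

```text
pics
{'clock': 0.0, 'position': array([ 245.91268388, -573.9541796 ,  230.21550446]), 'ee_rot': array([-2.00940045e-01,  9.79602924e-01,  1.06066510e-03, -2.91788088e-04]), 'contact_force': array([-0.31888636,  0.53590327,  0.0036608 ]), 'gripper_width': 85.29036815226092}
top {'intrinsics': array([[440.61837231,   0.        , 324.19808771],
       [  0.        , 440.61837231, 198.83989543],
       [  0.        ,   0.        ,   1.        ]]), 'xyz': array([ 527.7667135 ,  -35.18231075, 1225.97614168]), 'attitude': array([-0.70513632,  0.70692601, -0.04548119,  0.03114249])}
side {'intrinsics': array([[406.22076127,   0.        , 322.58044143],
       [  0.        , 406.22076127, 202.46358973],
       [  0.        ,   0.        ,   1.        ]]), 'xyz': array([485.00962771, 793.23724167, 609.35667169]), 'attitude': array([-0.09615308,  0.87030979, -0.48125422,  0.04135009])}
```

View pics/top0.png

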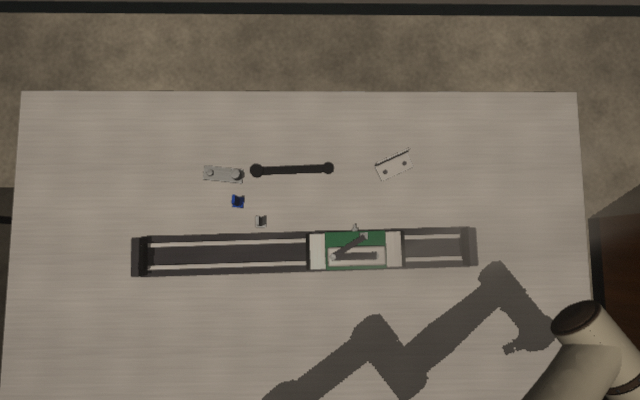

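View pics/side0.png

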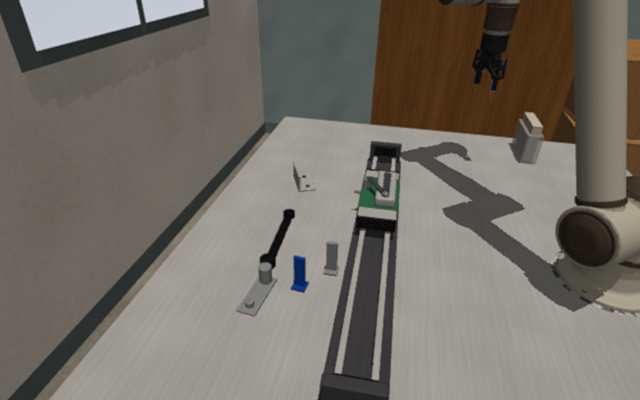

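Top view: the track runs from about (140,256) to (468,247), with the carriage at columns 308–402. Its front pad (cream) is at (317,252), its rear pad at (394,249) and its pointer tip at about (355,226).

There are two post candidates. The silver-grey one at (260,221) stands right beside the track. The blue one at (237,201) is farther out and is the look-alike. The silver one fits the description: steel, 85 mm from the track's middle.

Next I'll measure these points and confirm the post in an enlarged crop.

```bash
cat > h.py <<'E'
import numpy as np,cv2
from scipy.spatial.transform import Rotation as R
from bench import *
def ray(n,u,v):
    c=get_calibration(n);K=c['intrinsics']
    d=R.from_quat(c['attitude']).as_matrix()@np.array([(u-K[0,2])/K[0,0],(v-K[1,2])/K[1,1],1.])
    return c['xyz'],d
def onz(n,u,v,z):
    o,d=ray(n,u,v);return o+d*(z-o[2])/d[2]
def pts(n,dep):
    c=get_calibration(n);K=c['intrinsics'];v,u=np.indices(dep.shape)
    P=np.stack([(u-K[0,2])/K[0,0],(v-K[1,2])/K[1,1],np.ones(dep.shape)],-1)*dep[...,None]
    return P@R.from_quat(c['attitude']).as_matrix().T+c['xyz']
E
python3 - <<'E'
from h import *
f=np.load('top0.npz');p,d=f['p'],f['d'];W=pts('top',d)
b=p.astype(int).sum(2)
roi=np.zeros(b.shape,bool);roi[225:280,125:480]=1
for x in (180,220,280,430): print('col',x,[int(i) for i in b[228:282:1,x]])
for r in (244,262): print('row',r,[int(i) for i in b[r,126:150]],[int(i) for i in b[r,300:330]],[int(i) for i in b[r,380:410]],[int(i) for i in b[r,455:480]])
print('z row250',W[250,126:155,2].round(),W[250,300:312,2].round(),W[250,396:408,2].round(),W[250,458:480,2].round())
print('post z',W[212:230,252:270,2].round().astype(int))
print('ptr z',W[220:236,348:364,2].round().astype(int))
a=cv2.resize(p[190:285,225:425,::-1],None,fx=4,fy=4,interpolation=cv2.INTER_CUBIC);cv2.imwrite('pics/crop1.png',a)
E
```

```text
col 180 [420, 423, 422, 420, 421, 424, 415, 275, 160, 159, 165, 156, 156, 140, 365, 442, 454, 458, 290, 146, 157, 158, 155, 154, 156, 158, 154, 147, 148, 157, 153, 162, 156, 153, 156, 119, 188, 382, 453, 457, 370, 223, 154, 155, 154, 160, 159, 174, 348, 411, 406, 413, 420, 413]
col 220 [415, 417, 412, 418, 421, 275, 164, 159, 159, 160, 156, 157, 141, 371, 444, 448, 448, 288, 159, 165, 169, 160, 168, 168, 161, 166, 161, 170, 168, 164, 166, 166, 163, 164, 163, 346, 429, 446, 457, 333, 187, 164, 158, 163, 160, 161, 236, 378, 425, 422, 417, 415, 424, 427]
col 280 [418, 408, 410, 410, 281, 179, 180, 176, 174, 168, 132, 356, 436, 440, 440, 277, 155, 166, 160, 159, 164, 162, 160, 159, 157, 163, 165, 167, 168, 166, 161, 161, 165, 254, 396, 439, 447, 340, 209, 166, 166, 166, 174, 178, 219, 351, 411, 415, 412, 412, 410, 412, 415, 411]
col 430 [206, 205, 209, 208, 211, 211, 268, 381, 421, 418, 346, 251, 230, 236, 236, 235, 232, 228, 232, 232, 229, 233, 235, 234, 237, 230, 229, 230, 234, 360, 410, 413, 392, 282, 229, 230, 227, 228, 229, 266, 362, 391, 385, 384, 379, 391, 397, 392, 391, 388, 394,
[... 3524 characters left out ...]
   0  -3   1  -2  -2  -3  -5]
 [ -2   1  -3   2  -2  -4  63  65   3  -1  -2  -3  -3   0  -3   1]
 [ -2  -3  -1   2  -2  -3  64  65  -2   2  -4  -2   1   0  -3  -2]
 [  1  -3  -1  -7  65  62  63  65  64  68  -1   0  -1  -2  -4  -3]
 [ -1  -2  -3  -3  65  64  65  67  62  67   0   1  -1   3   1   7]
 [ 15  11   4  13  64  65  68  66  67  64  12  12  16   6  11  13]
 [ 67  68  65  68  69  70  69  71  68  67  64  70  68  71  73  70]
 [ 69  69  68  69  64  66  64  71  65  69  68  68  97  93  92  98]
 [ 64  66  69  72  66  72  69  71  66  63  69  78  94  95  97  96]
 [ 71  69  71  68  67  69  71  69  71  70  68  77  93  96 100 101]
 [ 65  68  71  71  61  70  69  70  66  68  69  77  97  99 101  99]]
```

View pics/crop1.png

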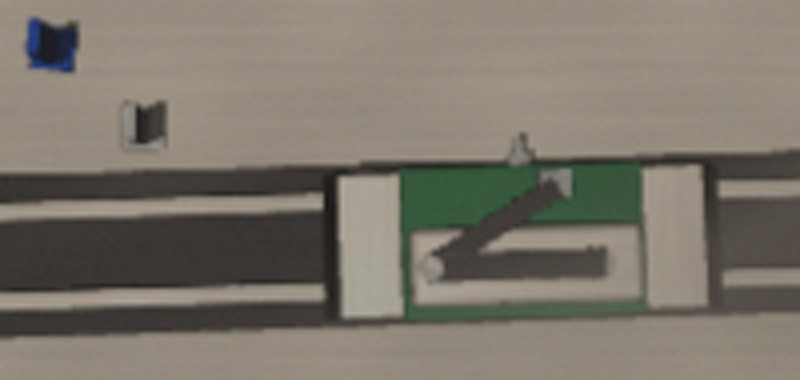

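The crop confirms it: the silver fin is right beside the track at crop (130,122), the blue look-alike is at crop (50,45), and the pointer tip is at crop (519,140). Next are the track axis and distances.

```bash
python3 - <<'E'
from h import *
f=np.load('top0.npz');p,d=f['p'],f['d']
b=p.astype(int).sum(2)
def fit(r0s,cols):
    P=[]
    for c in cols:
        r0=r0s(c);rr=np.arange(int(r0)-6,int(r0)+7);w=np.clip(b[rr,c]-250,0,None)
        P.append(onz('top',c,(w*rr).sum()/w.sum(),30)[:2])
    P=np.array(P);m=np.polyfit(P[:,1],P[:,0],1);return m,np.std(P[:,0]-np.polyval(m,P[:,1]))
cols=list(range(155,300))+list(range(410,456))
A=fit(lambda c:244-(c-180)*.033,cols);B=fit(lambda c:266.4-(c-180)*.033,cols);print(A,B)
m=(A[0]+B[0])/2;yaw=-np.arctan(m[0]);ax=np.array([-np.sin(yaw),np.cos(yaw)]);nx=np.array([np.cos(yaw),np.sin(yaw)])
print('mid',m,'yaw',yaw)
o=np.array([m[1],0.])
def tr(u,v,z):q=onz('top',u,v,z)[:2]-o;return (q@nx).round(1),(q@ax).round(1)
# pixel index i covers i-.5..i+.5
print('post L',tr(255.5,220,80),'R',tr(259.0,220,80))
print('ptr',tr(354.5,223.5,64),tr(354.5,226,64))
print('front face',tr(305.3,244,66),tr(306.0,262,66),'rear face',tr(404.5,244,66),tr(404.7,262,66))
print('stops outer',tr(130.7,250,75),tr(477.5,245,75),'rear stop face top',tr(465.5,247,75),'front',tr(145,255,75))
np.savez('tr.npz',o=o,nx=nx,ax=ax)
E
```

```text
(array([-2.68784836e-02,  5.45681945e+02]), np.float64(0.3199031776618848)) (array([-2.70540380e-02,  4.85865229e+02]), np.float64(0.3044769906546219))
mid [-2.69662608e-02  5.15773587e+02] yaw 0.026959727200548598
post L (np.float64(84.9), np.float64(117.6)) R (np.float64(84.7), np.float64(108.5))
ptr (np.float64(69.1), np.float64(-140.7)) (np.float64(62.5), np.float64(-140.5))
front face (np.float64(19.2), np.float64(-9.6)) (np.float64(-27.5), np.float64(-10.2)) rear face (np.float64(11.2), np.float64(-270.1)) (np.float64(-35.6), np.float64(-268.3))
stops outer (np.float64(17.4), np.float64(439.3)) (np.float64(2.8), np.float64(-459.8)) rear stop face top (np.float64(-1.4), np.float64(-427.9)) front (np.float64(3.5), np.float64(402.7))
```

Distances: the pointer has to travel 254 mm. The track-y offset of s−10 is consistent with the outer ends, putting the post at track y ≈ 0.103 and the carriage value at ≈ 0.07. Both are in range. I'm moving the hand behind the rear pad now.

```bash
python3 -m creep '{"translation":[[3.5,3.6,0],[6.9,7.1,-1],[10.4,10.7,-2],[13.9,14.2,-3],[17.3,17.8,-4],[20.8,21.3,-5],[24.3,24.9,-6.5],[27.7,28.5,-8]],"delta_rot":[[0,0,8.5],[0,0,17],[0,0,25.5],[0,0,34],[0,0,42.5],[0,0,51],[0,0,60],[0,0,68.3]],"hand":[0,0,0,0,0,0,0,0]}'
python3 -m creep '{"translation":[[0,0,-5],[0,0,-9],[0,0,-10]],"delta_rot":[[0,0,0],[0,0,0],[0,0,0]],"hand":[0,0,0]}'
cat > look.py <<'E'
from h import *
import sys
def look(name='top',save=None):
    t=np.load('tr.npz');o,nx,ax=t['o'],t['nx'],t['ax']
    s=read_state();q=s['position'][:2]-o
    print('clk %.2f TCP across %.1f along %.1f z %.1f'%(s['clock'],q@nx,q@ax,s['position'][2]),'F',s['contact_force'].round(2),'w %.1f'%s['gripper_width'],'ee',s['ee_rot'].round(3))
    p,d=get_image(name);P=p.astype(int)
    if save: cv2.imwrite(save,p[...,::-1])
    K=((P[...,1]>P[...,0]+25)&(P[...,1]>P[...,2]+10)).astype(np.uint8);K=cv2.morphologyEx(K,cv2.MORPH_OPEN,np.ones((2,2)))
    v,u=np.nonzero(K)
    if len(u)<20: print('no green',len(u));return
    S=np.array([(onz(name,a,b,70)[:2]-o) for a,b in zip(u,v)]);S=np.c_[S@nx,S@ax]
    ok=(abs(S[:,0])<55);v=v[ok];u=u[ok];S=S[ok]
    L=[S[v==r,1].max() for r in np.unique(v) if (v==r).sum()>5];Rr=[S[v==r,1].min() for r in np.unique(v) if (v==r).sum()>5]
    hi=np.median(sorted(L)[-7:]);lo=np.median(sorted(Rr)[:7])
    print('img t %.3f n %d  hi-80 %.1f lo+80 %.1f span %.1f mid %.1f -> togo %.1f'%(s['clock'],len(u),hi-80,lo+80,hi-lo,(hi+lo)/2,113.3-(hi+lo)/2))
look(save=sys.argv[1] if len(sys.argv)>1 else None)
E
python3 look.py pics/l1.png
```

```text
clock: 1.1
position: [524.0, -288.0, 150.6]
ee_rot: [0.718, -0.696, -0.0, 0.0]
contact_force: [-0.2, -0.2, 0.8]
gripper_width: 0.0
grasp_force: 0.0
clock: 1.48
position: [521.1, -288.6, 48.2]
ee_rot: [0.716, -0.698, -0.003, 0.002]
contact_force: [-0.1, -0.4, 0.8]
gripper_width: 0.0
grasp_force: 0.0
clk 1.48 TCP across -2.4 along -288.7 z 48.2 F [-0.07 -0.44  0.8 ] w 0.0 ee [ 0.716 -0.698 -0.003  0.002]
img t 1.475 n 85  hi-80 -146.0 lo+80 0.6 span 13.4 mid -72.7 -> togo 186.0
```

View pics/l1.png

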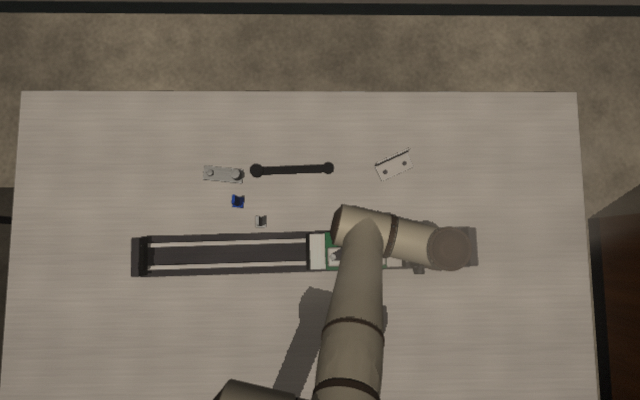

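```bash
cat > look.py <<'E'
from h import *
import sys
T=np.load('tr.npz');o,nx,ax=T['o'],T['nx'],T['ax']
FO,RO=0,0
def edges(d):
    W=pts('top',d);q=W[...,:2]-o;X=q@nx;S=q@ax;Z=W[...,2]
    M=(Z>52)&(Z<76)&(abs(X)<44)&(abs(X)>16)&(S>-415)&(S<385)
    out=[]
    for sg in (1,-1):
        e=[]
        for r in range(225,285):
            c=np.nonzero(M[r])[0]
            c=[k for k in c if M[r,k:k+4].all()] if sg>0 else [k for k in c if M[r,k-3:k+1].all()]
            if not c: continue
            k=min(c) if sg>0 else max(c)
            nb=Z[r,k-3:k] if sg>0 else Z[r,k+1:k+4]
            if np.median(nb)>45: continue      # occluder, not the free edge
            e.append((onz('top',k-sg*.5,r,66)[:2]-o)@ax)
        e=np.array(e)
        if len(e)>2:
            e=e[abs(e-np.median(e))<5]
        out.append((e.mean()-sg*130 if len(e) else np.nan,len(e)))
    return out
def look(save=None):
    s=read_state();q=s['position'][:2]-o
    print('clk %.3f TCP across %.1f along %.1f z %.1f'%(s['clock'],q@nx,q@ax,s['position'][2]),'F',s['contact_force'].round(2))
    p,d=get_image('top')
    if save: cv2.imwrite(save,p[...,::-1]);np.savez(save+'.npz',d=d)
    (f,n),(r,m)=edges(d)
    print('centre from front %.1f (%d) from rear %.1f (%d)  togo %.1f / %.1f'%(f,n,r,m,113.3-f,113.3-r))
if __name__=='__main__':look(sys.argv[1] if len(sys.argv)>1 else None)
E
python3 - <<'E'
from look import *
print(edges(np.load('top0.npz')['d']));look()
E
```

```text
[(np.float64(-140.91013278103458), 22), (np.float64(-140.7072521942348), 22)]
clk 1.525 TCP across -1.9 along -289.1 z 48.7 F [ 0.53  0.21 -0.59]
centre from front -140.9 (21) from rear -140.2 (5)  togo 254.2 / 253.5
```

```bash
python3 -m creep '{"translation":[[0,0.6,0],[0,1.2,0],[0,1.8,0],[-0.1,2.4,0],[-0.1,3.0,0],[-0.1,3.6,0],[-0.1,4.2,0],[-0.1,4.8,0]],"delta_rot":[[0,0,0],[0,0,0],[0,0,0],[0,0,0],[0,0,0],[0,0,0],[0,0,0],[0,0,0]],"hand":[0,0,0,0,0,0,0,0]}'
python3 look.py
python3 -m creep '{"translation":[[0,0.6,0]],"delta_rot":[[0,0,0]],"hand":[0]}'
python3 look.py
```

```text
clock: 2.58
position: [521.9, -240.9, 51.1]
ee_rot: [0.716, -0.698, -0.0, 0.0]
contact_force: [-0.2, 0.4, -0.1]
gripper_width: -0.1
grasp_force: 0.0
clk 2.575 TCP across -0.4 along -241.0 z 51.1 F [-0.15  0.39 -0.15]
centre from front -96.0 (21) from rear -95.4 (1)  togo 209.3 / 208.7
clock: 2.75
position: [522.1, -235.2, 51.2]
ee_rot: [0.716, -0.698, -0.0, 0.0]
contact_force: [0.4, -0.9, -0.1]
gripper_width: -0.3
grasp_force: 0.0
clk 2.750 TCP across -0.0 along -235.3 z 51.2 F [ 0.39 -0.9  -0.13]
centre from front -80.4 (21) from rear -79.7 (1)  togo 193.7 / 193.0
```

```bash
python3 -m creep '{"translation":[[0,0,5],[-0.1,3,8],[-0.2,9,8],[-0.4,15,8],[-0.6,21,8],[-0.7,27,8],[-0.9,33,8],[-1.1,39,8]],"delta_rot":[[0,0,0],[0,0,0],[0,0,0],[0,0,0],[0,0,0],[0,0,0],[0,0,0],[0,0,0]],"hand":[0,0,0,0,0,0,0,0]}'
python3 look.py
python3 -m creep '{"translation":[[-0.1,5,-1],[-0.2,6.4,-5.5],[-0.2,6.5,-8]],"delta_rot":[[0,0,0],[0,0,0],[0,0,0]],"hand":[0,0,0]}'
python3 look.py
```

```text
clock: 3.8
position: [510.8, 156.6, 131.6]
ee_rot: [0.716, -0.698, 0.0, -0.0]
contact_force: [0.1, -0.4, -0.2]
gripper_width: -0.2
grasp_force: 0.0
clk 3.800 TCP across -0.7 along 156.6 z 131.6 F [ 0.07 -0.4  -0.17]
centre from front 7.5 (21) from rear 7.0 (21)  togo 105.8 / 106.3
clock: 4.22
position: [508.1, 220.4, 49.4]
ee_rot: [0.717, -0.697, -0.0, 0.001]
contact_force: [-0.1, -0.1, -0.1]
gripper_width: 0.0
grasp_force: 0.0
clk 4.225 TCP across -1.7 along 220.5 z 49.4 F [-0.07 -0.06 -0.1 ]
centre from front 39.9 (22) from rear 40.6 (22)  togo 73.4 / 72.7
```

```bash
python3 -m creep '{"translation":[[0.1,0,0],[0.1,0,0]],"delta_rot":[[0,0,0],[0,0,0]],"hand":[0,0]}' | head -2
python3 look.py
```

```text
clock: 4.53
position: [511.2, 219.9, 52.7]
clk 4.525 TCP across 1.4 along 219.9 z 52.7 F [0.59 0.45 0.34]
centre from front 62.6 (22) from rear 62.0 (22)  togo 50.7 / 51.3
```

```bash
python3 -m creep '{"translation":[[0,0.2,0],[0,0.66,0],[0,1.12,0],[-0.1,1.58,0],[-0.1,2.04,0],[-0.1,2.5,0],[-0.1,2.96,0],[-0.1,3.42,0]],"delta_rot":[[0,0,0],[0,0,0],[0,0,0],[0,0,0],[0,0,0],[0,0,0],[0,0,0],[0,0,0]],"hand":[0,0,0,0,0,0,0,0]}' | head -3
python3 look.py
```

```text
clock: 5.58
position: [509.1, 254.0, 51.2]
ee_rot: [0.716, -0.698, -0.0, 0.0]
clk 5.575 TCP across 0.1 along 254.1 z 51.2 F [ 0.11 -0.58  0.95]
centre from front 112.4 (22) from rear 113.9 (22)  togo 0.9 / -0.6
```

```bash
python3 -m creep '{"translation":[[0,0.8,0],[0,2.5,0]],"delta_rot":[[0,0,0],[0,0,0]],"hand":[0,0]}' | head -2
python3 look.py
python3 -m creep '{"translation":[[0,1,2],[0,1,5]],"delta_rot":[[0,0,0],[0,0,0]],"hand":[0,0]}' | head -2
python3 look.py
```

```text
clock: 5.88
position: [509.2, 279.0, 51.3]
clk 5.875 TCP across 0.9 along 279.1 z 51.3 F [0.52 0.4  0.35]
centre from front 115.0 (22) from rear 116.2 (21)  togo -1.7 / -2.9
clock: 6.18
position: [508.7, 289.6, 100.9]
clk 6.175 TCP across 0.7 along 289.7 z 100.9 F [ 0.02 -0.2  -0.57]
centre from front 117.6 (22) from rear 116.6 (21)  togo -4.3 / -3.3
```

```bash
python3 -m creep '{"translation":[[0,0,5],[0,0,5],[0,0,5],[0,0,5],[0,0,5],[0,0,5]],"delta_rot":[[0,0,0],[0,0,0],[0,0,0],[0,0,0],[0,0,0],[0,0,0]],"hand":[0,0,0,0,0,0]}' | head -2
python3 look.py pics/l2.png
python3 - <<'E'
from look import *
d=np.load('pics/l2.png.npz')['d'];W=pts('top',d);q=W[...,:2]-o;X=q@nx;S=q@ax;Z=W[...,2]
for n,m in(('ptr',(Z>50)&(Z<75)&(X>60)&(X<71)&(abs(S-113)<30)),('post',(Z>74)&(Z<88)&(X>70)&(X<100)&(abs(S-113)<30))):print(n,m.sum(),S[m].mean(),S[m].min(),S[m].max(),X[m].mean(),X[m].max())
p=cv2.imread('pics/l2.png');cv2.imwrite('pics/crop2.png',cv2.resize(p[200:285,190:350],None,fx=5,fy=5,interpolation=cv2.INTER_CUBIC))
E
```

```text
clock: 6.98
position: [509.0, 288.6, 150.7]
clk 6.975 TCP across 1.0 along 288.7 z 150.7 F [0.24 0.55 0.62]
centre from front 117.6 (22) from rear 117.0 (21)  togo -4.3 / -3.7
ptr 6 117.23118518539555 115.60102698127253 118.52982370548678 64.81445967055352 67.47364348607604
post 29 113.51596206214235 109.11789270878067 116.78385227006827 84.90541194727221 95.3437004251164
```

View pics/crop2.png

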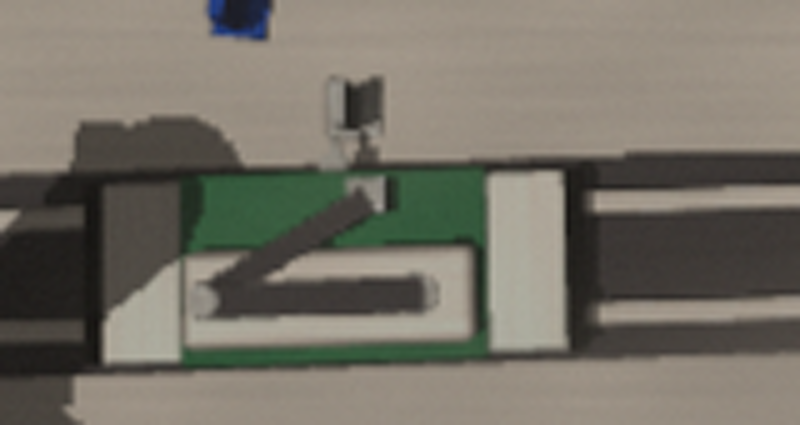

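The crop shows the pointer at crop (337,150), almost level with the silver fin at crop (336,110). The measured offset is +4 mm, and the carriage is free and at rest. I'll take one last check that it is still, then hand in.

```bash
python3 -m creep '{"translation":[[0,0,2],[0,0,4],[0,0,4],[0,0,4]],"delta_rot":[[0,0,0],[0,0,0],[0,0,0],[0,0,0]],"hand":[0,0,0,0]}' | head -2
python3 look.py && python3 -c "from bench import *;print(job_done())"
```

```text
clock: 7.52
position: [508.6, 288.4, 190.4]
clk 7.525 TCP across 0.7 along 288.5 z 190.4 F [ 0.61  0.7  -1.28]
centre from front 117.6 (22) from rear 117.2 (22)  togo -4.3 / -3.9
the job is handed in; nothing more can be done
None
```

I handed the job in at 7.5 s: the carriage is at rest and free, its pointer measured about 4 mm past the index post (limit 10 mm), and the hand is withdrawn and touching nothing.

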